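Load the radiator spares turntable, shut its tub and park it

ROBOT

A 6-joint arm with a two-finger parallel gripper is mounted at the origin on the work surface. World frame = base frame: x ahead of the robot, y to its left, z up, the work surface at z = 0. Lengths are in m, angles in rad, forces in N, time in s.
With the tool pointing down it reaches from about 0.375 to 0.975 m from the base axis. Payload 3.8 kg.
Tool frame: the origin (TCP) lies midway between the tips of the shut fingers; the grasp point (between the pads) lies 19 mm behind it; z points along the fingers, y is the line along which they close (so a half turn about z gives the same grasp; the last joint's range is limited). The gripper opens to 88 mm and grips with 3 to 60 N. Pads are 18 mm wide; open, the fingers measure 123 mm over their backs; the gripper's body (75 mm by 187 mm) begins 45 mm behind the grasp point.
Start: joints at [1.29, 0.264, 1.604, -0, 1.274, -0.037], TCP at [0.163, 0.655, 0.239] pointing down, gripper open.
Joint ranges: [-2.63, 2.63], [-0.94, 2.18], [0.31, 2.57], [-1.31, 4.45], [0, 2.66], [-2.55, 2.55]. Speed limits (rad/s): [2.57, 2.57, 3.14, 3.14, 3.14, 3.14].

INTERFACE

Orientations are given as a rotation vector (axis times angle).
In Python, from cell import manip, inverse_kinematics, cams, order gives the robot as it stands. Calls block until the motion is done:
- manip.move_pose(position, orientation): joint-space move of the TCP to a pose.
- manip.move_linear(position, rate=0.15, rot=None): straight line of the TCP; rot=None keeps the orientation; rate is the mean speed in m/s.
- manip.set_joints(angles): joint-space move.
- manip.set_gripper(opening, force=None): finger opening in m; force is the grip in N (None keeps the last); returns when the fingers have stopped.
- manip.dwell(seconds).
- inverse_kinematics(position, orientation): joint angles nearest the present ones, or None.
- manip.state(): the state.
- cams.capture(name): name is "scene" or "top" or "wrist"; returns a dict with "image" (400x640x3 uint8, blue, green, red), "z_map" (400x640 float32, m along the optical axis (not along the pixel's ray), 0 where there is no reading), "intrinsics" (3x3 intrinsics, pixels), "k1" (the pictures are not rectified: a ray, as slopes to the right and down, at radius r is drawn at 1 + k1 r^2 times it, then the intrinsics apply), "position" and "orientation" of the camera in the world; the wrist camera has in their place "T_tool_cam" (4x4, takes a point from camera to tool coordinates, whose origin is the TCP and whose axes are the flange's). Camera axes: x right, y down, z forward; pixel columns grow to the right and rows downward; lengths in m; the calibration is good to about 2 mm. A picture is of the moment at which its call begins: read the wrist's pose just before it.
A pose or a line that the arm cannot do raises manip.IKError and nothing moves.
- order.close_job(): hands the job in; it is judged then, once.
The state is a dict: "clock": time; "joint_pos": joint angles; "joint_velocities": joint speeds; "tau": joint torques, N m; "tool_pos": TCP position; "tcp_rot": TCP orientation; "contact_force": force on the tool from outside, world axes, zero at the start; "moment": the same for the moment, N m; "gripper_width": finger opening in m; "grasp_force": force on a finger pad.
Only numpy, scipy, OpenCV 4.12 (cv2) and the standard library are available. Lean on these libraries where they do the work, as an engineer would, in place of code of your own. Each camera call takes 0.05 s, during which the arm holds its last target. There are 200 camera calls.

TASK

Lift the red sprung plunger, swing the turntable head round so that the clear tub is at the front station (the white dot) and let the plunger drop home; then put every radiator spare that lies on the bench (caps, plug, nut, bleed key) into the tub and lower its lid gently until it is shut. Then lift the plunger again, swing the shut tub round to the station with the green post and let the plunger drop fully home there. Leave the spanner, screwdriver and torch where they lie.

Things in the scene. Friction and masses are not known exactly. Their poses are not given: they have to be found in the camera images.
- base: Round plywood base of the turntable, 336 mm across, 14 mm thick, fixed to the bench; origin at the centre of its underside, on the turning axis; place and yaw vary. A white dot near its rim at its -x side (150 mm out) marks the front station. On it turns the grey head, a disc 250 mm across, underside 28 mm and top 40 mm above the bench.
- head (a joint): Angle h of the grey turntable head on the base, rad, counter-clockwise from above, limits -1.2 to 1.2. It carries plunger and tub: in the base's frame the plunger is at direction h, the tub at h + pi. The plunger drops home only at -pi/3 (tub on the base's +y side; the start), 0 (front station) and +pi/3 (tub on -y side), with 0.02 rad of play. Friction 0.06 N m once lifted.
- plunger (a joint): Lift of the plunger, m: 0 home (pin in a hole, head locked), 0.015 top of travel. Over 0.010 the head can turn; let go between stations, the pin rests on the index ring at 0.010 and drops in when turned over a hole. The spring presses down with 2.5 N at 0, 6 N at 0.014; it does not stay up by itself.
- plunger_knob (a point): Centre of the plunger's red round knob, 26 mm across, 26 mm high, 100 mm from the turning axis, 83 mm above the bench when home. Below it a 12 mm gap with a thin stem, then a steel bush 28 mm across, top 58 mm above the bench. The knob does not spin: hold it from above, lift it, carry it round the arc and turn the hand along with the head.
- tub (a point): Clear parts tub, open on top, fixed on the head: 100 mm (x) by 120 mm (y) outside, 45 mm high, walls and floor about 4 mm. Origin at the centre of its underside, 72 mm from the turning axis and 40 mm above the bench; its -x points away from the axis.
- lid (a joint): Angle of the tub's clear flip-top lid with blue edges, rad: 0 shut, 2.2 fully open (leaning back over the turning axis); it starts open at 1.95 to 2.15. A stiff hinge (about 0.08 N m) holds it wherever it is left; push it down all the way.
- lid_hinge (a point): Middle of the lid's hinge line, on the tub's edge nearest the turning axis: 50 mm towards the tub's +x from its centre and 48 mm above its underside. The hinge line runs along the tub's y. The lid is 122 mm wide, 5 mm thick and reaches 102 mm from the hinge.
- lid_lip (a point): Middle of the blue thumb tab (50 mm wide, 12 mm deep) on the lid's free edge, 108 mm from the hinge line.
- green_post: Green post, 24 mm across, 30 mm high, fixed on the base near its rim, 154 mm from the turning axis, at one of the two side stations (left or right of the front, 60 degrees from it): the station where the tub is to be parked. Origin at its foot.
- orange_post: Orange post of the same size, at the other side station. Not the one to park at. Origin at its foot.
- white_cap: White plastic radiator valve cap, hexagonal, 30 mm across flats, 28 mm high, about 30 g. May be absent. Lies loose on the bench, standing on its underside at the start; origin at the centre of its underside, z up through it, x and y square to it with flats facing along +x and -x and every 60 degrees from there. 
- brass_plug: Brass blanking plug: hexagon 24 mm across flats for the lower 14 mm, 28 mm across flats from 14 to 26 mm (top), about 70 g. May be absent. Lies loose on the bench, standing on its underside at the start; origin at the centre of its underside, z up through it, x and y square to it with flats facing along +x and -x and every 60 degrees from there. 
- black_cap: Black plastic drain cap, hexagonal, 26 mm across flats, 24 mm high, about 30 g. May be absent. Lies loose on the bench, standing on its underside at the start; origin at the centre of its underside, z up through it, x and y square to it with flats facing along +x and -x and every 60 degrees from there. 
- copper_nut: Copper-coloured union nut, hexagonal, 32 mm across flats, 20 mm high, about 60 g. May be absent. Lies loose on the bench, standing on its underside at the start; origin at the centre of its underside, z up through it, x and y square to it with flats facing along +x and -x and every 60 degrees from there. 
- bleed_key: Steel radiator bleed key lying flat: shank 28 mm long (along its x, centred on the origin), 12 mm wide and high, with a cross wing 30 mm wide (y), 12 mm long and 8 mm thick centred 19 mm towards +x. About 35 g. Origin under the centre of the shank. May be absent.
- spanner: Red adjustable spanner, 180 mm long, lying on the bench on the far right of the bench; bystander. Origin near its middle, at its underside.
- screwdriver: Yellow-handled screwdriver, 190 mm long, lying on the left of the bench; bystander. Origin near its middle, at its underside.
- torch: Grey plastic torch, 130 mm long, about 40 mm high, lying on the right of the bench; bystander. Origin near its middle, at its underside.

How it is judged:
By the outcome, as a careful person would: the job done as asked, in the order asked, and still so for the second after the job is handed in, with the robot touching nothing.
Of white_cap, brass_plug, black_cap, copper_nut, bleed_key only 3 to 5 are there at a start; the rules pass over those that are not, and their reading is None.
At some moment in a run one of white_cap, brass_plug, black_cap, copper_nut, bleed_key may be knocked a few centimetres aside while the robot is not near it.
Once in a run the grip may slacken for a moment while it holds something.
It also fails if it takes over 208 s, if anything falls off the work surface, if the arm or the gripper's body presses on something with over 40 N, if the wrist force passes 120 N, or if a joint passes its speed limit or range.

## Working session

There is one attempt and no reset: what is moved stays moved. The work goes in short steps, each a Python script; the robot and the scene stay as the last script left them, time stands still between calls to the robot, and variables do not carry over. Pictures are saved under pics/ and viewed, at most 14 in all, crops included, and the job is handed in when it is done.

```bash
ls; mkdir -p pics
cat > h.py <<'E'
import numpy as np, cv2
from scipy.spatial.transform import Rotation as R
from cell import manip, inverse_kinematics, cams, order
def cap(name):
    s=manip.state(); c=cams.capture(name)
    if 'T_tool_cam' in c:
        T=np.eye(4);T[:3,:3]=R.from_rotvec(s['tcp_rot']).as_matrix();T[:3,3]=s['tool_pos']
        c['T']=T@c['T_tool_cam']
    else:
        T=np.eye(4);o=np.array(c['orientation'],float)
        T[:3,:3]=o if o.shape==(3,3) else R.from_rotvec(o).as_matrix()
        T[:3,3]=c['position'];c['T']=T
    return c
def ray(c,u,v):
    K=c['intrinsics'];k=float(c['k1'])
    d=cv2.undistortPoints(np.array([[[u,v]]],float),K,np.array([k,0,0,0.]))[0,0]
    return np.array([d[0],d[1],1.])
def at_z(c,u,v,z):
    d=c['T'][:3,:3]@ray(c,u,v);p=c['T'][:3,3]
    return p+d*(z-p[2])/d[2]
def at_d(c,u,v):
    z=c['z_map'][int(v),int(u)]
    return (c['T']@np.append(ray(c,u,v)*z,1))[:3]
def proj(c,P):
    q=np.linalg.inv(c['T'])@np.append(P,1);x=q[:2]/q[2];x=x*(1+float(c['k1'])*(x@x));K=c['intrinsics']
    return np.array([K[0,0]*x[0]+K[0,2],K[1,1]*x[1]+K[1,2]])
def cloud(c):
    K=c['intrinsics'];H,W=c['z_map'].shape
    vv,uu=np.mgrid[0:H,0:W];pts=np.stack([uu,vv],-1).reshape(-1,1,2).astype(float)
    d=cv2.undistortPoints(pts,K,np.array([float(c['k1']),0,0,0.]))[:,0]
    z=c['z_map'].reshape(-1);P=np.c_[d*z[:,None],z]
    return (P@c['T'][:3,:3].T+c['T'][:3,3]).reshape(H,W,3)
def down(yaw): # tool y axis (closing) at direction yaw+90deg; tool x at yaw
    return (R.from_euler('z',yaw)*R.from_euler('x',np.pi)).as_rotvec()
E
python3 - <<'E'
from h import *
import pickle
for n in ['top','scene']:
    c=cap(n);pickle.dump({k:v for k,v in c.items()},open(n+'0.pkl','wb'))
    cv2.imwrite(f'pics/{n}0.png',c['image']);print(n,c['T'].round(3).tolist(),c['intrinsics'],c['k1'])
s=manip.state();print(s)
E
```

```text
pics
top [[-0.023, -0.992, 0.126, 0.408], [-0.999, 0.019, -0.031, 0.015], [0.029, -0.127, -0.991, 1.229], [0.0, 0.0, 0.0, 1.0]] [[364.74889844   0.         319.11356258]
 [  0.         364.74889844 206.50635183]
 [  0.           0.           1.        ]] -0.056307820289555374
scene [[-0.585, 0.49, -0.647, 1.307], [0.811, 0.338, -0.477, 0.55], [-0.015, -0.803, -0.595, 0.763], [0.0, 0.0, 0.0, 1.0]] [[388.79171851   0.         323.81430577]
 [  0.         388.79171851 198.10224302]
 [  0.           0.           1.        ]] -0.011407310746278225
{'clock': 0.1, 'joint_pos': array([ 1.29008594e+00,  2.64652877e-01,  1.60520299e+00,  2.97344271e-05,
        1.27370265e+00, -3.68971058e-02]), 'joint_velocities': array([-4.02714346e-04, -1.16516533e-03, -2.55207089e-03,  1.47395288e-03,
        1.21205135e-05,  1.26598144e-04]), 'tau': array([ 5.13396153e-04, -5.03612137e+01, -3.58073115e+01,  7.32243899e-02,
        2.31782009e-02, -6.62860589e-05]), 'tool_pos': array([0.1627651 , 0.65443647, 0.23754792]), 'tcp_rot': array([-3.82005334e-01, -3.11793803e+00,  3.04172267e-03]), 'contact_force': array([ 0.31283442, -0.29563228, -0.57919494]), 'moment': array([-0.01315209,  0.00703757, -0.00627935]), 'grasp_force': 0.0, 'gripper_width': 0.08811270845977352}
```

View pics/top0.png

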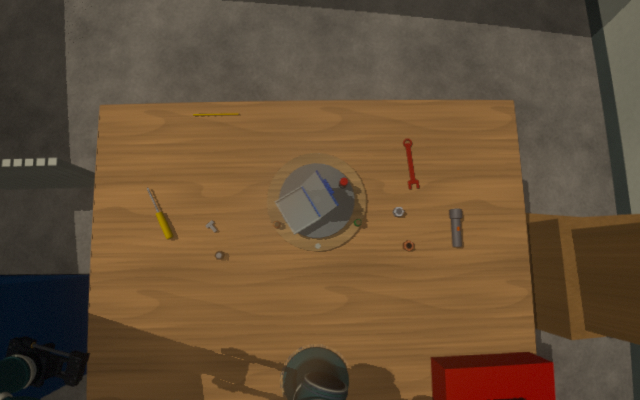

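View pics/scene0.png

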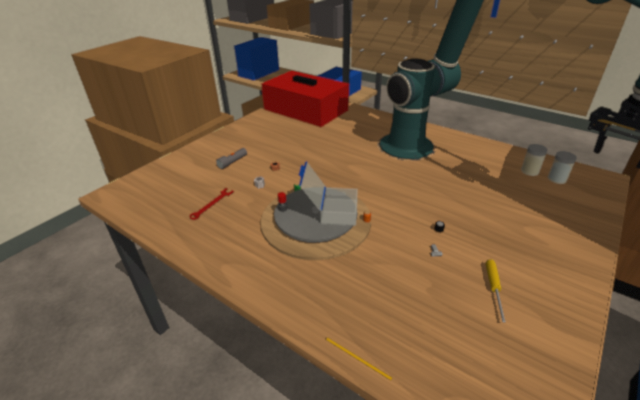

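Top view: the turntable is at about (319,203), with the tub to its left and the red knob at (344,182). The white cap is at (399,212), copper nut (409,245), black cap (220,255) and bleed key (212,226). Next I'll enlarge crops.

Run:
```python
from h import *
import pickle
c=pickle.load(open('top0.pkl','rb'));im=c['image']
a=cv2.resize(im[148:258,260:420],None,fx=5,fy=5,interpolation=cv2.INTER_CUBIC)
cv2.imwrite('pics/t_a.png',a)
for n,u,v,z in [('base',319,203,.014),('white',399,212,.028),('nut',409,245,.02),('black',220,255,.024),('key',212,226,.01),('knob',344,182,.096),('dot',318,246,.014)]:
    print(n,at_z(c,u,v,z).round(4),at_d(c,u,v).round(4))
P=cloud(c)
# blobs raised above bench
m=((P[...,2]>.007)&(P[...,2]<.2)&(abs(P[...,1])<.5)&(P[...,0]>.25)&(P[...,0]<.95)).astype(np.uint8)
n,l,st,ce=cv2.connectedComponentsWithStats(m)
for i in range(1,n):
    if st[i,4]>8: print(st[i],ce[i].round(1),P[l==i].mean(0).round(3),P[l==i][:,2].max().round(3))
```

```text
base [ 0.5747 -0.0231  0.014 ] [ 0.5606 -0.0199  0.1165]
white [ 0.5373 -0.2895  0.028 ] [ 0.5372 -0.2893  0.0287]
nut [ 0.4268 -0.3198  0.02  ] [ 0.4268 -0.32    0.0192]
black [0.4081 0.3046 0.024 ] [0.4081 0.304  0.0268]
key [0.5047 0.3355 0.01  ] [0.5051 0.3367 0.0055]
knob [ 0.629  -0.1013  0.096 ] [ 0.6288 -0.1011  0.0972]
dot [ 0.4309 -0.0165  0.014 ] [ 0.4309 -0.0164  0.0151]
[403 138   9  17  51] [407.4 145.8] [ 0.771 -0.336  0.009] 0.015
[ 267  153  100   98 7616] [316.4 201.6] [ 0.576 -0.014  0.044] 0.188
[407 155   6  12  24] [409.5 160.7] [ 0.718 -0.341  0.008] 0.011
[409 168   5   6  10] [410.9 170.1] [ 0.684 -0.344  0.009] 0.012
[408 177  11  12  45] [412.5 182.4] [ 0.641 -0.346  0.009] 0.013
[392 207  12  10  85] [397.5 211.4] [ 0.54  -0.285  0.026] 0.036
[449 209  13  38 370] [455.7 226.5] [ 0.484 -0.48   0.03 ] 0.045
[161 215  13  25 160] [166.1 229. ] [0.497 0.485 0.022] 0.031
[205 220  12  13  58] [211.  226.2] [0.504 0.339 0.011] 0.016
[403 240  10  11  86] [407.6 245.3] [ 0.426 -0.315  0.019] 0.025
[214 251  11   9  65] [219.  255.2] [0.408 0.308 0.023] 0.031
```

View pics/t_a.png

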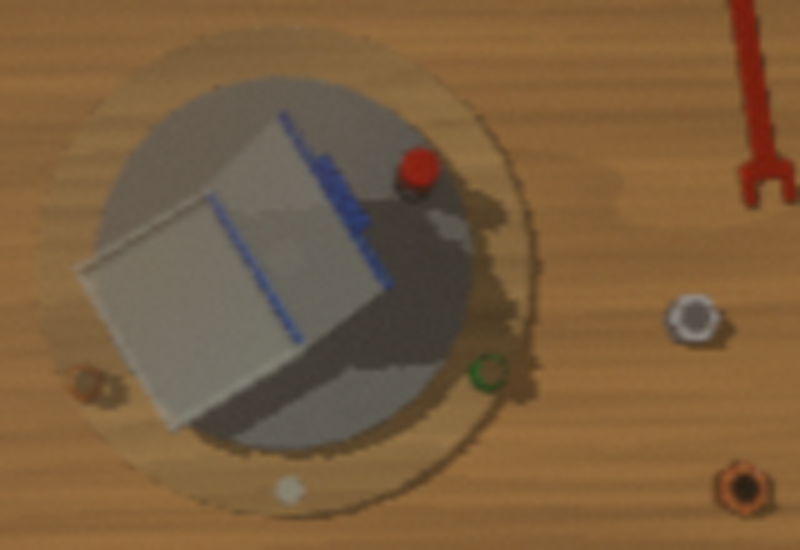

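```bash
cat >> h.py <<'E'
def go(p,yaw,lin=None):
    if lin: manip.move_linear(np.array(p,float),rate=lin,rot=down(yaw))
    else: manip.move_pose(np.array(p,float),down(yaw))
E
python3 - <<'E'
from h import *
import pickle
from scipy.optimize import least_squares
c=pickle.load(open('top0.pkl','rb'))
f=lambda a,b:(260+a/5-.4,148+b/5-.4)
G=at_z(c,*f(489,372),.044)[:2];O=at_z(c,*f(85,384),.044)[:2];D=at_z(c,*f(289,490),.014)[:2];K=at_z(c,*f(419,168),.096)[:2]
print(G,O,D,K)
def res(q):
    e=lambda r,a:q[:2]+r*np.array([np.cos(a+q[2]),np.sin(a+q[2])])
    return np.concatenate([e(.154,np.pi+np.pi/3)-G if 1 else 0,e(.154,np.pi-np.pi/3)-O,e(.15,np.pi)-D,e(.1,-np.pi/3)-K])
s=least_squares(res,[.575,-.02,0]);print(s.x,(s.fun*1000).round(1))
# circle edge fit of the base
print('edges',[at_z(c,*f(a,b),.014)[:2].round(4) for a,b in [(35,272),(537,272),(286,25),(286,520)]])
w=cams.capture('wrist');print(w['T_tool_cam'].round(3),w['intrinsics'][0,0])
for z in [.064,.3]:
  for h in [-1.05,0,1.05]:
    x=s.x;p=[x[0]+.1*np.cos(x[2]+h),x[1]+.1*np.sin(x[2]+h),z]
    for add in [0,np.pi]:
        q=inverse_kinematics(np.array(p),down(x[2]+h+add));print(h,add,None if q is None else np.round(q,2))
E
```

```text
[ 0.50544719 -0.14629921] [0.50307524 0.11716892] [ 0.43227771 -0.01450494] [ 0.63161573 -0.09942974]
[ 0.58142196 -0.01358896  0.00830547] [ 0.1 -1.3  0.2  2.  -0.9 -0.3  0.5 -0.3]
edges [array([0.5814, 0.1526]), array([ 0.575 , -0.1854]), array([ 0.7491, -0.0196]), array([ 0.4126, -0.0121])]
[[-0.    -0.956 -0.292  0.076]
 [ 1.    -0.     0.     0.   ]
 [-0.    -0.292  0.956 -0.147]
 [ 0.     0.     0.     1.   ]] 298.1438928927049
-1.05 0 [-0.2   0.35  1.83 -0.    0.96  2.42]
-1.05 3.141592653589793 [-0.2   0.35  1.83  0.    0.96 -0.72]
0 0 [-0.06  0.42  1.73 -0.    0.98  1.51]
0 3.141592653589793 [-0.06  0.42  1.73  0.    0.98 -1.63]
1.05 0 [ 0.08  0.35  1.84 -0.    0.95  0.59]
1.05 3.141592653589793 [ 0.08  0.35  1.84  0.    0.95 -2.55]
-1.05 0 [-0.2   0.17  1.61 -0.    1.37  2.42]
-1.05 3.141592653589793 [-0.2   0.17  1.61  0.    1.37 -0.72]
0 0 [-0.06  0.25  1.51 -0.    1.38  1.51]
0 3.141592653589793 [-0.06  0.25  1.51  0.    1.38 -1.63]
1.05 0 [ 0.08  0.16  1.62 -0.    1.36  0.59]
1.05 3.141592653589793 [ 0.08  0.16  1.62  0.    1.36 -2.55]
```

Run:
```python
from h import *
b=np.array([.5814,-.0136,.0083]);a=b[2]-np.pi/3
p=[b[0]+.1*np.cos(a),b[1]+.1*np.sin(a),.24]
go(p,a)
c=cap('wrist');im=c['image']
hsv=cv2.cvtColor(im,cv2.COLOR_BGR2HSV)
m=(((hsv[...,0]<8)|(hsv[...,0]>172))&(hsv[...,1]>150)&(hsv[...,2]>60)).astype(np.uint8)
P=cloud(c);mt=m.astype(bool)&(abs(P[...,2]-.096)<.006)
print(P[mt].mean(0),mt.sum(), np.median(P[mt],0),P[mt].min(0),P[mt].max(0),manip.state()['clock'],manip.state()['tool_pos'],p)
for q in [proj(c,np.array([p[0],p[1],.096]))]: cv2.drawMarker(im,tuple(int(x) for x in q),(0,255,0))
cv2.imwrite('pics/w1.png',im)
```

```text
[ 0.63536345 -0.10258347  0.09632988] 474 [ 0.63534215 -0.1026209   0.09651745] [ 0.62310706 -0.11423861  0.09075868] [ 0.64732332 -0.0902976   0.09869861] 3.3167 [ 0.63222504 -0.09908102  0.23997475] [np.float64(0.6321170705920223), np.float64(-0.0997845621359408), 0.24]
```

View pics/w1.png

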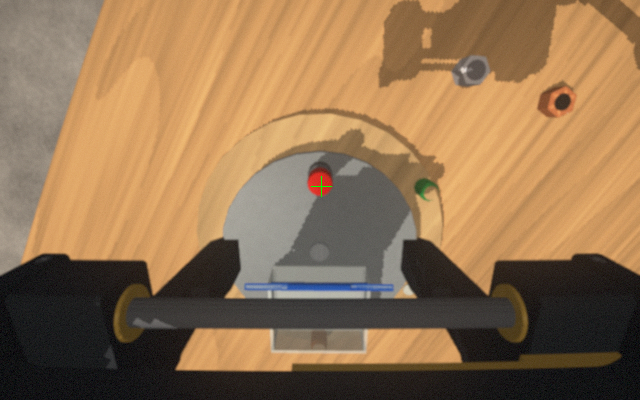

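The knob sits directly under the marker at (320,183). The green post is to its right at (426,189), and the gripper body's long side is tangential, clear of the lid. I'll go ahead with the grip and swing.

```bash
cat >> h.py <<'E'
B=np.array([.5825,-.015]);YAW=.0083
def kp(h,z,r=.1): return [B[0]+r*np.cos(YAW+h),B[1]+r*np.sin(YAW+h),z]
def S(t=''):
    s=manip.state();print(t,round(s['clock'],1),s['tool_pos'].round(4),'w',round(s['gripper_width'],4),'F',s['contact_force'].round(1),'M',s['moment'].round(2),'g',round(s['grasp_force'],1))
    return s
def swing(h0,h1):
    go(kp(h0,.14),YAW+h0) if 0 else None
    manip.set_gripper(.06,40)
    go(kp(h0,.12),YAW+h0,.1); go(kp(h0,.064),YAW+h0,.05); S('at knob')
    manip.set_gripper(.0,40); S('gripped')
    go(kp(h0,.0765),YAW+h0,.04); S('lifted')
    n=12
    for i in range(1,n+1):
        h=h0+(h1-h0)*i/n
        go(kp(h,.0765),YAW+h,.06)
        s=manip.state()
        if s['gripper_width']<.02: S('SLIP?');break
    S('turned')
E
python3 - <<'E'
from h import *
swing(-np.pi/3,0)
E
```

```text
at knob 6.5 [ 0.6336 -0.1013  0.0645] w 0.0601 F [-0.2 -0.1 -0.3] M [0.08 0.12 0.08] g 0.0
gripped 7.2 [ 0.6334 -0.1012  0.0641] w 0.0249 F [-0.2  0.4  0.9] M [0.04 0.16 0.03] g 40.0
lifted 7.6 [ 0.633  -0.1013  0.0761] w 0.0246 F [ 1.9 -1.7 -6. ] M [-0.2  -0.17 -0.05] g 40.0
turned 11.1 [ 0.6832 -0.0144  0.0769] w 0.0248 F [ 5.8 -3.2 -5.7] M [-0.37 -0.71  0.33] g 40.0
```

Run:
```python
from h import *
go(kp(0,.066),YAW,.04); S('down'); go(kp(0,.0645),YAW,.04); S('down2')
manip.set_gripper(.06); manip.dwell(.2); S('rel')
go(kp(0,.14),YAW,.1); go(kp(0,.24),YAW,.15)
c=cap('wrist');im=c['image']
hsv=cv2.cvtColor(im,cv2.COLOR_BGR2HSV)
m=(((hsv[...,0]<8)|(hsv[...,0]>172))&(hsv[...,1]>150)&(hsv[...,2]>60))
P=cloud(c);mt=m&(P[...,2]>.08)&(P[...,2]<.13)
print(np.median(P[mt],0),mt.sum())
cv2.imwrite('pics/w2.png',im)
t=cap('top');import pickle;pickle.dump(t,open('top1.pkl','wb'))
P=cloud(t);hsv=cv2.cvtColor(t['image'],cv2.COLOR_BGR2HSV)
m=((P[...,2]>.007)&(P[...,2]<.05)&(P[...,0]>.3)&(P[...,0]<.95)).astype(np.uint8)
n,l,st,ce=cv2.connectedComponentsWithStats(m)
for i in range(1,n):
    if 20<st[i,4]<120: print(st[i],P[l==i].mean(0).round(3))
# lid blue / clear tub
cv2.imwrite('pics/t1.png',cv2.resize(t['image'][148:268,200:420],None,fx=3.6,fy=3.6,interpolation=cv2.INTER_CUBIC))
S()
```

```text
down 11.5 [ 0.6832 -0.0146  0.0661] w 0.0246 F [ 5.6 -1.7 -4.2] M [-0.38 -0.55  0.32] g 40.0
down2 11.8 [ 0.6832 -0.0145  0.0647] w 0.0247 F [ 4.3 -3.9 -4.1] M [-0.4  -0.62  0.23] g 40.0
rel 12.7 [ 0.6825 -0.0142  0.0645] w 0.0598 F [-0.   0.1 -0.3] M [-0.03  0.14  0.06] g 0.0
[ 0.68740321 -0.01432255  0.09647747] 503
[403 138   9   8  27] [ 0.784 -0.337  0.008]
[408 160   6  15  32] [ 0.696 -0.343  0.009]
[392 207  12  10  85] [ 0.54  -0.285  0.026]
[205 220  12  13  57] [0.503 0.339 0.011]
[403 240  10  11  86] [ 0.426 -0.315  0.019]
[214 251  11   9  68] [0.408 0.308 0.022]
 14.5 [ 0.6814 -0.0141  0.2378] w 0.0602 F [ 0.2 -0.4  0.2] M [ 0.03  0.09 -0.03] g 0.0
```

View pics/t1.png

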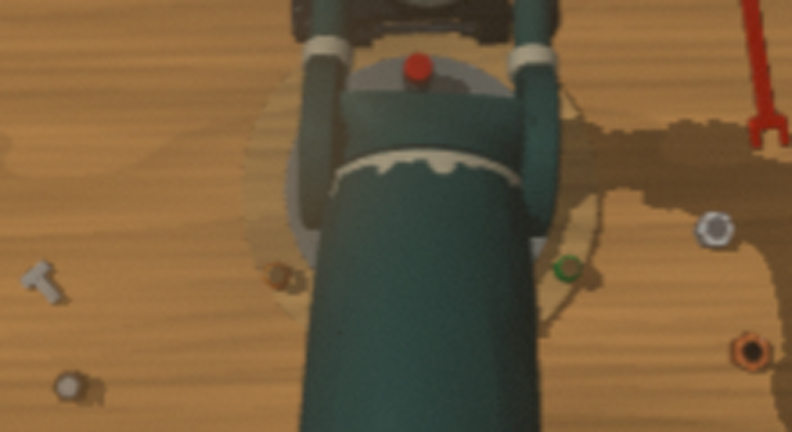

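The knob is home again with its top at z=0.0965. Key, black cap, nut and white cap are where they were, and there is no brass plug. I'll check the tub from above, then pick the nut.

```bash
cat >> h.py <<'E'
XY={'nut':(.426,-.317,.020,.032),'white':(.539,-.287,.028,.030),'black':(.408,.306,.024,.026),'key':(.504,.337,.012,.03)}
def locate(n,save=None):
    """wrist view from above; returns x,y,axis angle (flat normal, or key shank +x direction)"""
    x,y,hz,_=XY[n]
    s=manip.state()
    go([x,y,.2],YC) 
    c=cap('wrist');P=cloud(c)
    m=((P[...,2]>hz*.55)&(P[...,2]<hz+.012)&(np.hypot(P[...,0]-x,P[...,1]-y)<.075)).astype(np.uint8)
    k,l,st,ce=cv2.connectedComponentsWithStats(m)
    if save: cv2.imwrite(save,c['image'])
    if k<2: print('nothing');return None
    i=1+np.argmax(st[1:,4]);Q=P[l==i]
    if n!='key': Q=Q[Q[:,2]>hz-.005]
    Q=Q[:,:2]-.002*np.array([np.cos(YC),np.sin(YC)])
    ph=np.radians(np.arange(0,180,2));U=np.c_[np.cos(ph),np.sin(ph)]
    D=Q@U.T; w=D.max(0)-D.min(0)
    if n=='key':
        (cx,cy)=Q.mean(0);e,V=np.linalg.eigh(np.cov(Q.T));v=V[:,1]
        t=(Q-Q.mean(0))@v
        if (t**3).mean()>0: v=-v   # skew: heavy (wing) end is the short tail
        a=np.arctan2(v[1],v[0]);print(n,'key',cx,cy,np.degrees(a),e,'skew',(t**3).mean(),len(Q));return cx,cy,a
    w6=w[:30]+w[30:60]+w[60:90]; a=ph[np.argmin(w6)]
    cx,cy=[(Q[:,j].max()+Q[:,j].min())/2 for j in (0,1)]
    print(n,round(cx,4),round(cy,4),'ang',round(np.degrees(a)),'w',w.min().round(4),w.max().round(4),'dist',st[i],len(Q))
    return cx,cy,a
YC=np.pi
E
python3 - <<'E'
from h import *
T=[B[0]-.072,B[1]]
go([.45,-.0156,.25],np.pi)
c=cap('wrist');im=c['image'];
for dx in(-.05,.05):
  for dy in (-.06,.06):
    q=proj(c,np.array([T[0]+dx,T[1]+dy,.085]));cv2.drawMarker(im,tuple(int(v) for v in q),(0,255,0),0,14)
cv2.imwrite('pics/tub.png',im)
r=locate('nut','pics/nut.png');S()
E
```

```text
nut 0.4306 -0.3184 ang 28 w 0.0315 0.0357 dist [304 165  29  32 714] 698
 18.4 [ 0.4265 -0.316   0.2003] w 0.0599 F [ 0.  -0.1  0.2] M [-0.   -0.03  0.01] g 0.0
```

View pics/tub.png

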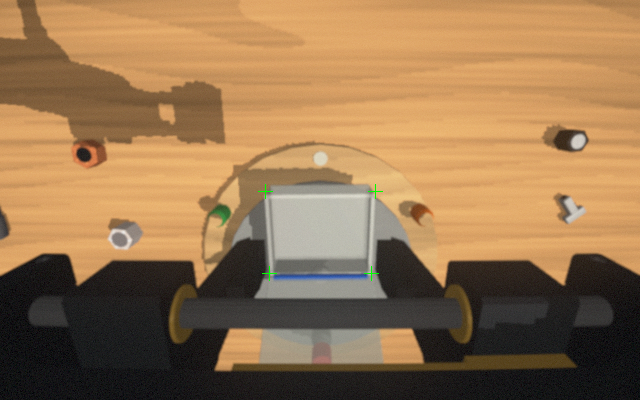

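View pics/nut.png

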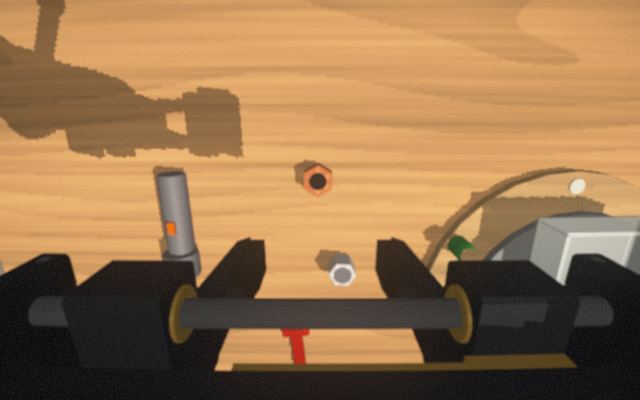

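Tub.png: the predicted rim corners (green crosses at (265,191), (375,191), (270,273), (371,273)) match the real rim. In nut.png the nut is at (318,181), the white cap at (342,270) and the torch at (175,215).

```bash
sed -i 's/Q\[:,:2\]-.002/Q[:,:2]-.000/' h.py
cat >> h.py <<'E'
TUB=np.array([B[0]-.072,B[1]])
def pick(n,cx,cy,a,tz,op=.06,force=30):
    if n=='key':
        c=[a+np.pi*k for k in(-2,-1,0,1,2)]
    else: c=[a-np.pi/2+np.pi/3*k for k in range(-6,9)]
    yaw=min(c,key=lambda t:abs(t-np.pi))
    manip.set_gripper(op,force)
    go([cx,cy,.1],yaw); go([cx,cy,tz],yaw,.08); S('down')
    manip.set_gripper(0,force); S('grip')
    go([cx,cy,.13],yaw,.12); S('up'); return yaw
def put(dx,dy,tz,op):
    x,y=TUB+[dx,dy]
    go([x,y,.16],np.pi); s=S('over')
    go([x,y,tz],np.pi,.08); S('in')
    manip.set_gripper(op); manip.dwell(.15)
    go([x,y,.17],np.pi,.12); S('out')
E
python3 - <<'E'
from h import *
w=pick('nut',.428,-.3188,np.radians(28),.003)
print(w)
if manip.state()['gripper_width']>.02:
    put(-.025,-.018,.055,.040)
    print(locate('white'))
E
```

```text
down 20.5 [ 0.4285 -0.3192  0.0036] w 0.06 F [-0.6  0.3  0.1] M [ 0.09 -0.02 -0.01] g 0.0
grip 21.0 [ 0.4281 -0.3189  0.0032] w 0.0315 F [ 0.4 -0.9  1.8] M [ 0.05  0.08 -0.01] g 30.0
up 22.2 [ 0.4274 -0.3183  0.129 ] w 0.0317 F [-0.2  0.  -1.1] M [ 0.05 -0.   -0.02] g 30.0
3.106686068549906
over 23.4 [ 0.4854 -0.0337  0.1597] w 0.0319 F [ 0.2 -0.3 -0.4] M [-0.01  0.01 -0.02] g 30.0
in 24.8 [ 0.4854 -0.033   0.0552] w 0.0315 F [ 0.7  0.2 -0.5] M [-0.04 -0.03 -0.01] g 30.0
out 26.4 [ 0.4848 -0.0329  0.1691] w 0.0401 F [-0.4 -0.2 -0.5] M [-0.01 -0.02  0.06] g 0.0
white 0.5428 -0.2892 ang 56 w 0.0298 0.0336 dist [302 170  30  29 679] 642
(np.float64(0.5428439294717986), np.float64(-0.28923203638093736), np.float64(0.9773843811168246))
```

Run:
```python
from h import *
pick('white',.541,-.289,np.radians(56),.004)
if manip.state()['gripper_width']>.02:
    put(.020,.018,.055,.039)
    locate('key','pics/key.png')
```

```text
Traceback (most recent call last):
  File "h.py", line 89, in pick
    go([cx,cy,.1],yaw); go([cx,cy,tz],yaw,.08); S('down')
    ~~^^^^^^^^^^^^^^^^
  File "h.py", line 37, in go
    else: manip.move_pose(np.array(p,float),down(yaw))
          ~~~~~~~~~~~~~~~^^^^^^^^^^^^^^^^^^^^^^^^^^^^^
cell.IKError: the arm cannot take that pose within its joint ranges
```

```bash
python3 - <<'E'
s=open('h.py').read()
s=s.replace("    yaw=min(c,key=lambda t:abs(t-np.pi))\n","    c=[t for t in c if inverse_kinematics(np.array([cx,cy,tz]),down(t)) is not None]\n    yaw=min(c,key=lambda t:abs(t-np.pi));print('yaw',yaw)\n")
open('h.py','w').write(s)
E
python3 - <<'E'
from h import *
pick('white',.541,-.289,np.radians(56),.004)
if manip.state()['gripper_width']>.02:
    put(.020,.018,.055,.039)
    locate('key','pics/key.png')
E
```

```text
yaw 2.548180707911721
down 30.2 [ 0.5416 -0.2894  0.0047] w 0.06 F [-0.   1.   0.9] M [ 0.01  0.04 -0.03] g 0.0
grip 30.7 [ 0.5411 -0.289   0.0042] w 0.0297 F [ 0.2 -0.3  1.3] M [0.03 0.03 0.01] g 30.0
up 31.9 [ 0.5403 -0.2886  0.1289] w 0.0294 F [-0.4  1.1 -0.7] M [ 0.   -0.01  0.04] g 30.0
over 33.0 [0.5307 0.0023 0.1598] w 0.0294 F [-0.1 -0.8 -0.7] M [ 0.04  0.06 -0.  ] g 30.0
in 34.5 [0.5311 0.003  0.0556] w 0.0293 F [0.5 0.7 1.1] M [-0.    0.02 -0.03] g 30.0
out 36.1 [0.5297 0.003  0.169 ] w 0.039 F [-0.   0.1  0.3] M [ 0.05 -0.    0.05] g 0.0
key key 0.5073267007100531 0.338108493735264 40.08431855268675 [4.43009623e-05 1.33705553e-04] skew 7.436761076714876e-07 514
```

View pics/key.png

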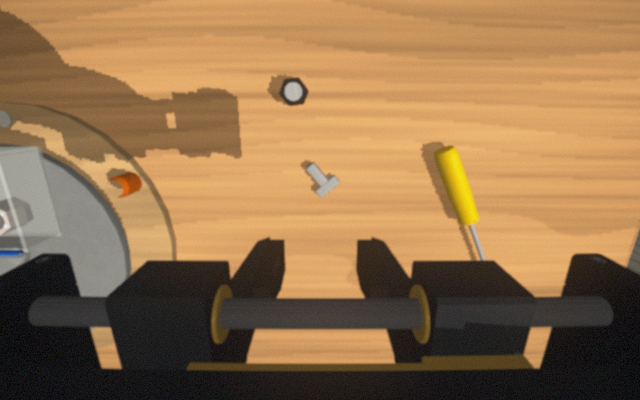

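Key.png: the key's shank end is at (309,164) and its wing at (327,187), so the wing points towards +x,+y at about 39°. The black cap is at (293,91).

Run:
```python
from h import *
y=pick('key',.5005,.3335,np.radians(39.5),.0025,op=.05)
if manip.state()['gripper_width']>.008:
    put(.016 if np.cos(y-np.radians(39.5))<0 else .024,-.024,.054,.023)
    print(locate('black'))
```

```text
yaw 3.830997708127553
down 39.9 [0.5011 0.3338 0.0032] w 0.05 F [0.3 0.4 0.2] M [ 0.08 -0.02 -0.01] g 0.0
grip 40.5 [0.5005 0.3335 0.0025] w 0.0117 F [ 0.  -1.1  1.5] M [0.02 0.04 0.01] g 30.0
up 41.8 [0.4998 0.3331 0.1289] w 0.0117 F [-0.1 -0.1 -0.7] M [0.04 0.04 0.02] g 30.0
over 43.1 [ 0.5266 -0.0382  0.1598] w 0.0114 F [ 0.9  0.4 -0.8] M [0.04 0.04 0.  ] g 30.0
in 44.6 [ 0.5271 -0.0391  0.0546] w 0.0114 F [ 0.5  0.8 -0.3] M [ 0.05 -0.01 -0.02] g 30.0
out 46.3 [ 0.5258 -0.0389  0.169 ] w 0.0231 F [-0.8  0.6  0.5] M [0.01 0.05 0.03] g 0.0
black 0.411 0.3086 ang 8 w 0.0258 0.029 dist [310 169  27  26 502] 479
(np.float64(0.4109760946390347), np.float64(0.3085959521719659), np.float64(0.13962634015954636))
```

Run:
```python
from h import *
pick('black',.410,.307,np.radians(8),.004)
if manip.state()['gripper_width']>.018:
    put(-.025,.020,.069,.034)
go([.44,-.0156,.27],np.pi)
c=cap('wrist');cv2.imwrite('pics/tub2.png',c['image'][100:300,120:520].repeat(2,0).repeat(2,1))
s=cap('scene');cv2.imwrite('pics/sc2.png',s['image'])
```

```text
yaw 2.7576202181510405
down 50.2 [0.4105 0.3074 0.0046] w 0.0599 F [0.8 0.4 0.5] M [ 0.   -0.01 -0.01] g 0.0
grip 50.8 [0.41   0.3071 0.0041] w 0.0257 F [ 0.  -0.1  1.6] M [0.03 0.05 0.04] g 30.0
up 52.0 [0.4094 0.3065 0.1291] w 0.0255 F [0.1 0.6 0.7] M [-0.01 -0.02 -0.  ] g 30.0
over 53.2 [0.4852 0.0055 0.1595] w 0.0254 F [ 0.1 -0.1 -0.6] M [0.03 0.02 0.05] g 30.0
in 54.5 [0.4861 0.005  0.0696] w 0.0258 F [0.3 0.5 0.2] M [0.02 0.05 0.01] g 30.0
out 56.0 [0.4848 0.0051 0.1691] w 0.0339 F [-0.1 -0.2 -0.5] M [ 0.    0.   -0.02] g 0.0
```

View pics/tub2.png

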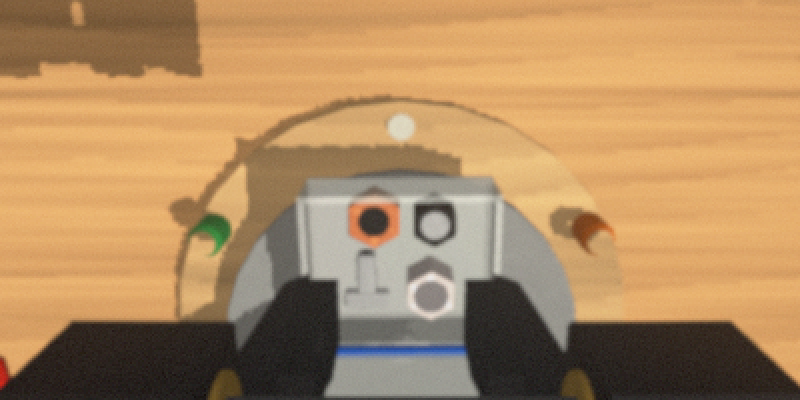

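Tub2 shows all four spares upright inside: nut (373,220), black cap (435,222), key (366,280) and white cap (431,290). Next I'll close the lid from behind.

Run:
```python
from h import *
Y=TUB[1];HX=TUB[0]+.05;HZ=.088
manip.set_gripper(0,20)
go([.60,Y,.28],np.pi); go([.655,Y,.25],np.pi,.15); go([.655,Y,.162],np.pi,.1); S('behind')
for x in np.arange(.64,.5525,-.0125): go([x,Y,.165],np.pi,.05)
S('upright')
for th in np.radians(np.arange(75,-1,-7.5)):
    r=.088
    x=HX-r*np.cos(th)+.0025*np.sin(th)+.010; z=HZ+r*np.sin(th)+.0025*np.cos(th)
    go([x,Y,z+.0005],np.pi,.05); s=S(f'{np.degrees(th):.0f}')
    if s['contact_force'][2]>10: break
```

```text
behind 59.5 [ 0.6557 -0.0151  0.1629] w 0.0007 F [ 0.2 -0.2 -0.2] M [ 0.04  0.01 -0.  ] g 0.0
upright 62.8 [ 0.552 -0.015  0.165] w 0.0006 F [-0.9  0.2 -0.4] M [ 0.01 -0.    0.02] g 0.0
75 63.1 [ 0.5507 -0.015   0.1749] w 0.0002 F [ 0.6 -0.1  0.4] M [ 0.04  0.01 -0.04] g 0.0
68 63.5 [ 0.5384 -0.015   0.1703] w 0.0005 F [ 0.1 -0.1 -0.7] M [ 0.04  0.01 -0.03] g 0.0
60 63.9 [ 0.528  -0.0149  0.1656] w 0.0003 F [-0.2 -0.4 -0.2] M [-0.02  0.03  0.02] g 0.0
53 64.3 [ 0.5183 -0.015   0.1595] w 0.0006 F [0.  0.1 0.9] M [ 0.04 -0.04 -0.04] g 0.0
45 64.6 [ 0.5094 -0.015   0.1521] w 0.0005 F [ 1.1 -0.5  0.9] M [ 0.02 -0.02  0.03] g 0.0
38 65.0 [ 0.5016 -0.0149  0.1435] w 0.0004 F [-0.5  0.   0.4] M [ 0.   -0.02 -0.03] g 0.0
30 65.4 [ 0.4949 -0.015   0.1341] w 0.0002 F [-0.2 -0.4 -0.6] M [ 0.05 -0.02  0.02] g 0.0
22 65.8 [ 0.4895 -0.0149  0.1239] w 0.0006 F [ 0.1 -0.2 -0.2] M [-0.    0.03 -0.03] g 0.0
15 66.2 [ 0.4856 -0.015   0.1131] w 0.0007 F [0.6 0.2 0.2] M [ 0.01 -0.01 -0.01] g 0.0
7 66.6 [ 0.483  -0.015   0.1019] w 0.0006 F [-0.8 -0.2 -0.4] M [ 0.02 -0.04 -0.03] g 0.0
0 66.9 [ 0.4828 -0.0151  0.0909] w 0.0002 F [ 0.9 -0.6  0.6] M [ 0.   -0.14 -0.03] g 0.5
```

Run:
```python
from h import *
Y=TUB[1]
p=manip.state()['tool_pos']
for z in np.arange(.090,.078,-.001):
    go([.4785,Y,z],np.pi,.02); s=S()
    if s['contact_force'][2]>7: break
go([.48,Y,.15],np.pi,.1); go([.44,Y,.27],np.pi,.15)
c=cap('wrist');cv2.imwrite('pics/lid.png',c['image'][100:300,120:520].repeat(2,0).repeat(2,1))
P=cloud(c);print([at_z(c,320,v,.09).round(3) for v in (180,250)])
m=(abs(P[...,1]-Y)<.05)
for x in (.462,.47,.49,.51,.53,.55):
    k=m&(abs(P[...,0]-x)<.003)&(P[...,2]>.05)&(P[...,2]<.25); print(x,np.median(P[k][:,2]).round(4),k.sum())
```

```text
67.3 [ 0.4796 -0.0151  0.0908] w 0.0005 F [ 3.1 -0.9  3.4] M [ 0.11 -0.56 -0.06] g 2.3
 67.5 [ 0.4797 -0.0151  0.0907] w 0.0001 F [ 1.3  0.4 11.5] M [ 0.06 -0.02  0.02] g 5.7
[array([ 0.44 , -0.015,  0.09 ]), array([ 0.526, -0.015,  0.09 ])]
0.462 0.0905 654
0.47 0.0913 432
0.49 0.0911 392
0.51 0.0909 303
0.53 0.0909 85
0.55 nan 0
  return _methods._mean(a, axis=axis, dtype=dtype,
  ret = ret.dtype.type(ret / rcount)
```

View pics/lid.png

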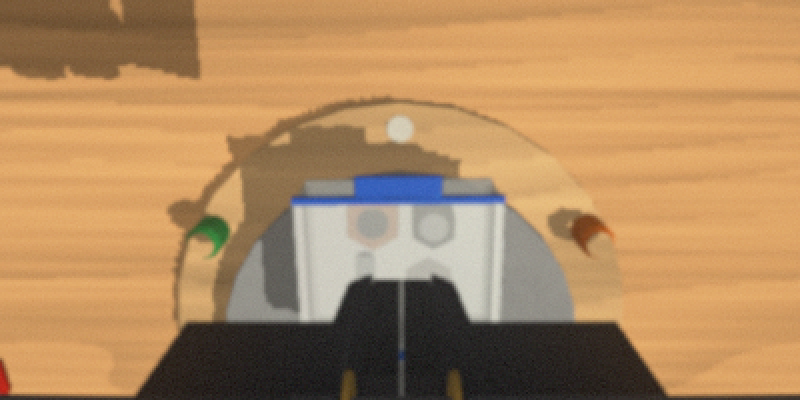

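The lid is flat at z≈0.091 over its whole length, with the blue edge down at (400,200), so it is shut. Next is the second swing, towards the green post at h=+π/3.

```bash
sed -i 's/^B=np.array(\[.5825/B=np.array([.5838/' h.py
python3 - <<'E'
from h import *
go([.6,-.015,.28],np.pi); go(kp(0,.2),YAW)
h1=np.pi/3
swing(0,h1)
go(kp(h1,.066),YAW+h1,.04); S('down'); go(kp(h1,.0645),YAW+h1,.04); S('down2')
manip.set_gripper(.06); manip.dwell(.2); S('rel')
go(kp(h1,.14),YAW+h1,.1); go(kp(h1,.24),YAW+h1,.15)
c=cap('wrist');im=c['image']
hsv=cv2.cvtColor(im,cv2.COLOR_BGR2HSV)
m=(((hsv[...,0]<8)|(hsv[...,0]>172))&(hsv[...,1]>150)&(hsv[...,2]>60))
P=cloud(c);mt=m&(P[...,2]>.08)&(P[...,2]<.13)
k=np.median(P[mt],0);print(k,mt.sum(),'angle',np.arctan2(k[1]-B[1],k[0]-B[0])-YAW)
manip.move_pose(np.array([.35,.5,.3]),down(np.pi)); S()
t=cap('top');cv2.imwrite('pics/t3.png',cv2.resize(t['image'][100:280,140:480],None,fx=2.3,fy=2.3,interpolation=cv2.INTER_CUBIC))
E
```

```text
at knob 75.9 [ 0.6842 -0.0142  0.0646] w 0.0599 F [ 0.3 -0.1 -0.3] M [0.01 0.15 0.  ] g 0.0
gripped 76.5 [ 0.6839 -0.0142  0.0641] w 0.0244 F [-0.1  0.6  0.5] M [-0.09  0.21  0.06] g 40.0
lifted 77.0 [ 0.6837 -0.0142  0.0762] w 0.0247 F [ 2.8 -0.2 -5.3] M [-0.14 -0.34  0.05] g 40.0
turned 80.5 [0.633  0.0711 0.0764] w 0.0249 F [-1.3 -5.  -6.6] M [-0.91  0.46  0.14] g 40.0
down 80.9 [0.6334 0.071  0.0662] w 0.0249 F [-4.1 -6.3 -4.4] M [-0.94  0.59  0.05] g 40.0
down2 81.1 [0.6336 0.0709 0.065 ] w 0.0248 F [-3.2 -6.6 -3.5] M [-0.9   0.52  0.05] g 40.0
rel 82.0 [0.633  0.072  0.0644] w 0.06 F [1.3 0.2 0.7] M [-0.04  0.13 -0.  ] g 0.0
[0.63507086 0.07385884 0.09638236] 508 angle 1.0391661538729475
 85.7 [0.3506 0.4995 0.2997] w 0.0599 F [-0.   0.4 -0.3] M [-0.   -0.07  0.01] g 0.0
```

View pics/t3.png

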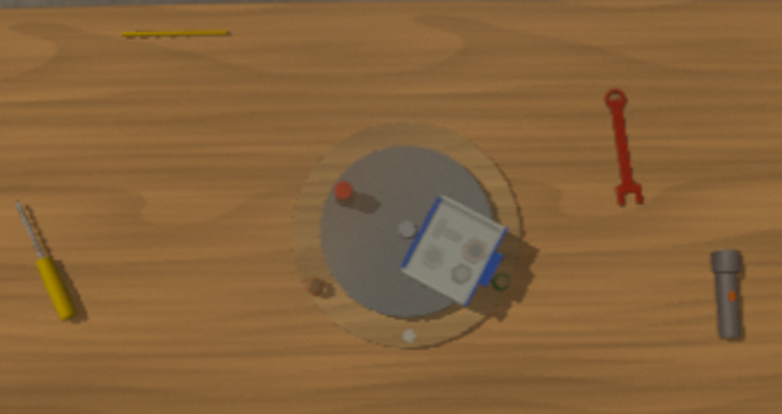

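The tub is parked at the green post (500,282) with its lid shut and all four spares inside. The knob's top is at the home height, the bench is clear of spares, and the spanner, torch and screwdriver have not moved.

```bash
python3 -c "
from cell import order
print(order.close_job())"
```

```text
the job is handed in; nothing more can be done
None
```

The job is handed in at about 86 s of the 208 s allowed: the four spares present (white cap, black cap, copper nut, bleed key; I found no brass plug) are in the shut tub. The tub is parked at the green post with the plunger home, and the spanner, screwdriver and torch were left where they lay.

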